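# Key the specimen holder into its stage and lock it

### The job

The specimen holder is standing on its stage with the shank in the bore, but it is riding up on its key. Push it round by its upright posts until the key drops into the keyway, press it straight down on the centre boss until it snaps fully home on the hub, then push the locking slide all the way in over its rim. Keep the two mounted specimens in their nests and leave the other things on the bench where they are.

Things in the scene. Friction and masses are not known exactly. Their poses are not given: they have to be found in the camera images.
- stage: Fixed grey stage, base plate 178 x 206 x 14 mm. Origin on the bench under the bore's axis (plate reaches 89 mm either way in x, -125 to +81 mm in y). In its middle a steel hub 64 mm across, bored through along z. Stage x points along the keyway; a 12 mm wide, 64 mm high index post stands 82 mm out at +x. The locking slide's guide, 82 mm high, stands at -y. Turned on the bench by up to 0.5 rad.
- bore (a point): Centre of the 25 mm bore in the hub's top face, 60 mm above the bench.
- keyway (a point): In the hub's top face over the keyway, 26 mm from the bore's axis along stage +x. The keyway is a slot 10 mm wide and 13.5 mm deep from the bore out through the hub's wall.
- holder: Loose round aluminium plate, 136 mm across, 8 mm thick, about 0.5 kg; origin: centre of its underside, z up, x towards its key. Below: a shank 24 mm thick, 42 mm long, with a key 8 mm wide out to 18.5 mm radius along +x over its top 12 mm; a 12 mm wide index tab sticks 7 mm out of the rim over the key. On top: centre boss, 7 mm high nests, three posts. At the start it stands in the bore, the key at least 0.6 rad off.
- boss_top (a point): Top centre of the holder's boss (32 mm across, 34 mm above the plate's underside). Press here once keyed: two spring balls in the bore hold the shank until pressed down with about 5 to 12 N, then it snaps home, underside on the hub 60 mm above the bench. At the start the key rests on the hub, underside 72 mm up, leaning up to 3 degrees; within 0.06 rad of the keyway it drops 3 to 4 mm by itself.
- post_a (a point): Top of the upright post over the key (holder +x). Each post is 52 mm from the holder's axis, 13 mm thick with a knurled head 16 mm across on its upper 16 mm, and stands 38 mm above the plate's top face. The unkeyed holder turns either way with less than 1 N at a post.
- post_b (a point): Top of the second post, 120 degrees counterclockwise (seen from above) from post_a.
- post_c (a point): Top of the third post, 240 degrees counterclockwise from post_a.
- lock (a joint): Locking slide: steel bar with an upright dark thumb peg. 0 m = drawn out (starts at 0 to 4 mm), 0.024 m = fully in, its nose 11 mm over the holder's rim. About 2 N of friction; stays where it is left. The nose, 69.5 to 78 mm above the bench, passes over the plate only when that is fully home, else it strikes the rim.
- lock_peg (a point): Top centre of the slide's peg, 102 mm above the bench, 118 mm from the bore's axis on the stage's -y side when the joint reads 0. The peg is 18 mm wide (stage x), 10 mm thick (stage y), 24 mm high; push it from outside towards the bore, along stage +y.
- nest_1 (a point): Floor centre of a nest (ring 38 mm outside, 7 mm high) on the plate's top, 44 mm from the holder's axis, 60 degrees counterclockwise from post_a.
- nest_3 (a point): Floor centre of another such nest, 300 degrees counterclockwise from post_a. A third nest at 180 degrees is empty.
- mount_1: Mounted specimen, round puck 30 mm in diameter, 16 mm high, lying loose in nest_1; origin at the centre of its underside.
- mount_2: Mounted specimen, round puck 30 mm in diameter, 19 mm high, lying loose in nest_3; origin at the centre of its underside.
- loose_mount: Bystander: mounted specimen, puck 30 mm in diameter, 17 mm high, on the bench at the stage's near left corner; origin at the centre of its underside.
- stand_loupe: Bystander: black stand magnifier, 41 mm in diameter, 36 mm high, left of the stage; origin at the centre of its underside.
- lens_can: Bystander: round screw-top can, 36 mm in diameter, 57 mm high, behind the stage; origin at the centre of its underside.
- oblong_block: Bystander: oblong steel reference block, 40 x 62 x 10 mm, behind the stage; origin at the centre of its underside.
- small_anvil: Bystander: small flat steel anvil, 40 mm in diameter, 28 mm high, behind the stage on the right; origin at the centre of its underside.
- hexkey: Bystander: L-shaped hex key 97 mm long, 6 mm thick, flat on the bench right of the stage; origin at its middle.
Things that resemble listed ones, but are neither listed nor needed, are in the scene too. Leave any yellow look-alike of the holder alone.

How it is judged:
By the outcome, as a careful person would: the job done as asked, in the order asked, and still so for the second after the job is handed in, with the robot touching nothing.
It also fails if it takes over 67 s, if anything falls off the work surface, if the arm or the gripper's body presses on something with over 40 N, if the wrist force passes 120 N, or if a joint passes its speed limit or range.

### The arm

A 6-joint arm with a two-finger parallel gripper is mounted at the origin on a cart in front of the work surface, level with it; the furniture and walls round the work are solid. World frame = base frame: x ahead of the robot, y to its left, z up, the work surface at z = 0. Lengths are in m, angles in rad, forces in N, time in s.
With the tool pointing down it reaches from about 0.4 to 0.925 m from the base axis. Payload 3.4 kg.
Tool frame: the origin (TCP) lies midway between the tips of the shut fingers; the grasp point (between the pads) lies 19 mm behind it; z points along the fingers, y is the line along which they close (so a half turn about z gives the same grasp; the last joint's range is limited). The gripper opens to 85 mm and grips with 20 to 120 N. Pads are 22 mm wide; open, the fingers measure 114 mm over their backs; the gripper's body (76 mm by 85 mm) begins 54 mm behind the grasp point. The pads swing forward as they close: fully open they stand 13 mm farther back than shut.
Start: joints at [-1.23, 0.307, 1.506, -0, 1.328, -0.073], TCP at [0.232, -0.526, 0.231] pointing down, gripper open.
Joint ranges: [-3.12, 3.12], [-1.05, 2.28], [0.14, 2.33], [-1.42, 4.57], [0.1, 2.73], [-2.68, 2.68]. Speed limits (rad/s): [2.57, 2.57, 3.14, 3.14, 3.14, 3.14].

### API

Orientations are given as a 3x3 rotation matrix whose columns are the frame's x, y, z axes.
In Python, from cell import arm, cams gives the robot as it stands.
- The arm moves only by the tool drive_tool, never from a script. Its argument "motion" is a list of rows, each an object of numbers: "x", "y", "z": the shift along the tool's x, y, z in m; "wx", "wy", "wz": the turn, a rotation vector about the tool's x, y, z in rad; "gripper": the gripper's target within -1 to 1 (shut at 1, half-way at 0, fully open at -1). A call has 1 to 5 rows; each row shifts and turns the commanded pose from where the row before left it, along the tool's axes as they then stand; what a row does not reach is not made up. A row lasts 1/8 s, in which the tool goes at most 62.5 mm and 10.7 degrees, less where a joint would pass 70% of its speed; a pose out of reach is approached as far as the arm can. A call is refused whole if a number of a shift passes 0.0625 or a number of a turn 0.188, either way. A call with a gripper value outside its range is refused whole. The fingers move at their own pace and stop on an object; "squeeze" is the grip in N (left out, the last holds). Time passes only in rows, so rows that do not move let the fingers close. It gives the time, the measured TCP pose, the force, the opening and the grip force at its end, in the units of the state.
- arm.observe(): the state, without advancing time (a new reading comes with each control period).
- cams.get_image(name): name is "scene" or "top" or "wrist"; returns (picture, depth): 420x560x3 uint8, red, green, blue; 420x560 float32, m along the optical axis (not along the pixel's ray), 0 where there is no reading.
- cams.calibration(name): a dict with "camera_matrix" (3x3 intrinsics, pixels), "cam_to_world" (4x4, takes a point from camera to world coordinates). Camera axes: x right, y down, z forward; pixel columns grow to the right and rows downward; lengths in m; the calibration is good to about 2 mm. A picture is of the moment at which its call begins: read the wrist's pose just before it. calibration takes no time and is no camera call; for the wrist camera it gives the pose at the moment of the call.
- arm.hand_in(): hands the job in; it is judged then, once.
The state is a dict: "t": time; "qpos": joint angles; "joint_vel": joint speeds; "effort": joint torques, N m; "tool_pos": TCP position; "ee_rot": TCP orientation; "contact_force": force on the tool from outside, world axes, zero at the start; "torque": the same for the moment, N m; "grip_width": finger opening in m; "finger_force": force on a finger pad.
Only numpy, scipy, OpenCV 4.12 (cv2) and the standard library are available. Lean on these libraries where they do the work, as an engineer would, in place of code of your own. Each camera call takes 0.05 s, during which the arm holds its last target. There are 200 camera calls.

## Working session

There is one attempt and no reset: what is moved stays moved. The work goes in short steps, Python scripts to look and compute and a tool call to move; the robot and the scene stay as the last step left them, time stands still between calls to the robot, and variables do not carry over. Pictures are saved under pics/ and viewed, at most 10 in all, crops included, and the job is handed in when it is done.

Besides the shell and the picture viewer there is one more tool, called after "Call:" as name([rows], argument=value, ...), one row to a line, values as JSON. drive_tool: Moves the arm, as the interface text tells. Its arguments: {"type":"object","properties":{"motion":{"type":"array","items":{"type":"object","properties":{"x":{"type":"number"},"y":{"type":"number"},"z":{"type":"number"},"wx":{"type":"number"},"wy":{"type":"number"},"wz":{"type":"number"},"gripper":{"type":"number"}}}},"squeeze":{"type":"number"}},"required":["motion"]}

```bash
ls; mkdir -p pics
cat > h.py <<'E'
import numpy as np, cv2
from cell import arm, cams
def snap(n):
    c=cams.calibration(n); im,d=cams.get_image(n); return im,d,c
def pts(d,c):
    K=c["camera_matrix"];T=c["cam_to_world"]
    v,u=np.mgrid[:d.shape[0],:d.shape[1]]
    P=np.stack([(u-K[0][2])/K[0][0]*d,(v-K[1][2])/K[1][1]*d,d],-1)
    W=P@np.array(T)[:3,:3].T+np.array(T)[:3,3]; W[d<=0]=np.nan; return W
E
python3 - <<'E'
from h import *
for n in("top","scene"):
    im,d,c=snap(n); cv2.imwrite(f"pics/{n}0.png",im[:,:,::-1]); np.savez(f"{n}0.npz",im=im,d=d,W=pts(d,c)); print(n,np.round(c["cam_to_world"],3).tolist(),c["camera_matrix"][0])
s=arm.observe();print(s["t"],s["tool_pos"],s["ee_rot"])
E
```

```text
pics
top [[0.024, -0.984, 0.179, 0.421], [-1.0, -0.02, 0.023, -0.103], [-0.019, -0.179, -0.984, 1.008], [0.0, 0.0, 0.0, 1.0]] [532.69667104   0.         274.23247289]
scene [[-0.706, -0.299, 0.642, -0.058], [-0.708, 0.309, -0.635, 0.532], [-0.009, -0.903, -0.43, 0.522], [0.0, 0.0, 0.0, 1.0]] [433.98552616   0.         277.31712301]
0.1 [ 0.23149978 -0.52566933  0.2305013 ] [[ 9.15209813e-01  4.02977216e-01 -6.01157826e-04]
 [ 4.02977646e-01 -9.15208304e-01  1.66651313e-03]
 [ 1.21382186e-04 -1.76746234e-03 -9.99998431e-01]]
```

View pics/top0.png

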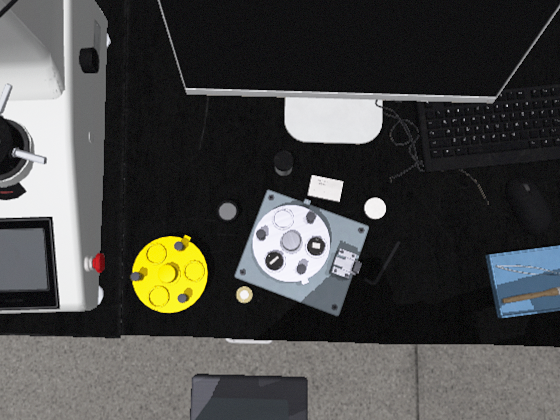

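View pics/scene0.png

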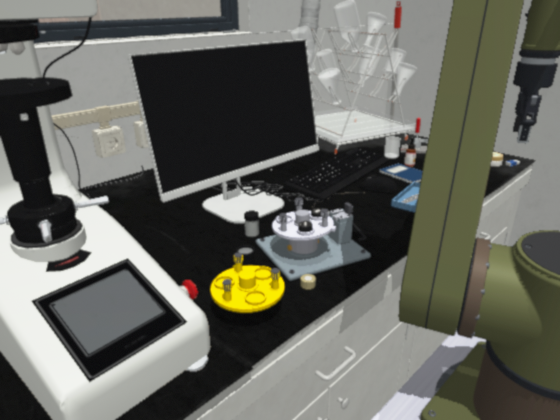

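The top view shows the white holder on the grey stage at about (291,240), the lock guide at (346,262) and the yellow look-alike at (170,273), which has no stage. The one on the grey stage fits the description. I'll confirm it in an enlarged crop and measure heights.

Run:
```python
from h import *
z=np.load("top0.npz");im=z["im"];W=z["W"]
cr=cv2.resize(im[180:325,220:380],None,fx=4.9,fy=4.1,interpolation=cv2.INTER_CUBIC)
cr=cv2.resize(im[180:325,220:380],None,fx=4,fy=4,interpolation=cv2.INTER_CUBIC)
cv2.imwrite("pics/crop0.png",cr[:,:,::-1])
Z=W[...,2]
def comps(lo,hi,mn=6):
    m=((Z>lo)&(Z<hi)).astype(np.uint8); m[:, :220]=0;m[:,385:]=0;m[:180]=0;m[325:]=0
    n,l,s,c=cv2.connectedComponentsWithStats(m)
    for i in range(1,n):
        if s[i,4]>=mn: print(lo,hi,s[i,4],np.round(c[i],1),np.round(np.median(W[l==i],0),4),np.round(W[l==i].mean(0),4))
comps(.11,.14);comps(.098,.11);comps(.09,.098,10);comps(.074,.088,30);comps(.055,.07,6);comps(.009,.02,100)
# stage plate rectangle
m=(Z>.009)&(Z<.019);m[:, :220]=0;m[:,385:]=0;m[:180]=0;m[325:]=0
xy=W[m][:,:2].astype(np.float32); r=cv2.minAreaRect(xy);print(r)
```

```text
0.11 0.14 72 [310.8 215.4] [ 0.5538 -0.1453  0.114 ] [ 0.5534 -0.1449  0.1137]
0.11 0.14 75 [260.6 232.9] [ 0.5215 -0.0612  0.1138] [ 0.5218 -0.0608  0.1139]
0.11 0.14 79 [301.2 267.6] [ 0.4644 -0.1296  0.1191] [ 0.4649 -0.1299  0.1188]
0.098 0.11 14 [309.1 219.6] [ 0.5466 -0.1424  0.105 ] [ 0.5473 -0.1426  0.1055]
0.098 0.11 272 [290.8 239.7] [ 0.5121 -0.1122  0.1036] [ 0.5124 -0.1119  0.1036]
0.098 0.11 9 [261.7 237.4] [ 0.5147 -0.0632  0.1069] [ 0.5149 -0.0624  0.1062]
0.098 0.11 124 [274.8 260.7] [ 0.476  -0.0861  0.0991] [ 0.4766 -0.0856  0.0993]
0.098 0.11 61 [356.6 266.1] [ 0.4706 -0.224   0.1007] [ 0.4705 -0.2236  0.1009]
0.09 0.098 232 [316.  244.8] [ 0.5052 -0.1553  0.0951] [ 0.5055 -0.1553  0.095 ]
0.09 0.098 82 [273.4 256.5] [ 0.4838 -0.083   0.097 ] [ 0.4837 -0.0829  0.0968]
0.09 0.098 27 [271.2 264.5] [ 0.4695 -0.0807  0.0972] [ 0.4701 -0.0795  0.0963]
0.09 0.098 11 [279.3 265.2] [ 0.4698 -0.0928  0.0969] [ 0.4693 -0.0932  0.0955]
0.074 0.088 3228 [291.7 244.8] [ 0.5046 -0.1152  0.0787] [ 0.5063 -0.1138  0.079 ]
0.074 0.088 480 [345.  263.2] [ 0.4766 -0.2068  0.079 ] [ 0.4762 -0.2066  0.0791]
0.055 0.07 37 [306.8 201.3] [ 0.5867 -0.1401  0.0627] [ 0.5865 -0.14    0.0622]
0.055 0.07 23 [339.9 255.3] [ 0.4909 -0.1976  0.0678] [ 0.4905 -0.199   0.067 ]
0.055 0.07 20 [336.  265.4] [ 0.4726 -0.1913  0.0672] [ 0.4727 -0.1922  0.0665]
0.009 0.02 109 [317.1 189. ] [ 0.6192 -0.1609  0.0105] [ 0.6197 -0.1611  0.0105]
0.009 0.02 147 [333.7 188.9] [ 0.6219 -0.1933  0.0102] [ 0.6206 -0.1928  0.0104]
0.009 0.02 5004 [307.2 258.4] [ 0.4689 -0.1645  0.013 ] [ 0.488  -0.1437  0.0131]
0.009 0.02 211 [244.3 293.7] [ 0.4198 -0.0292  0.0161] [ 0.4202 -0.0294  0.016 ]
((0.5102221965789795, -0.1296645998954773), (0.2525603771209717, 0.2576095461845398), 1.6440536975860596)
```

View pics/crop0.png

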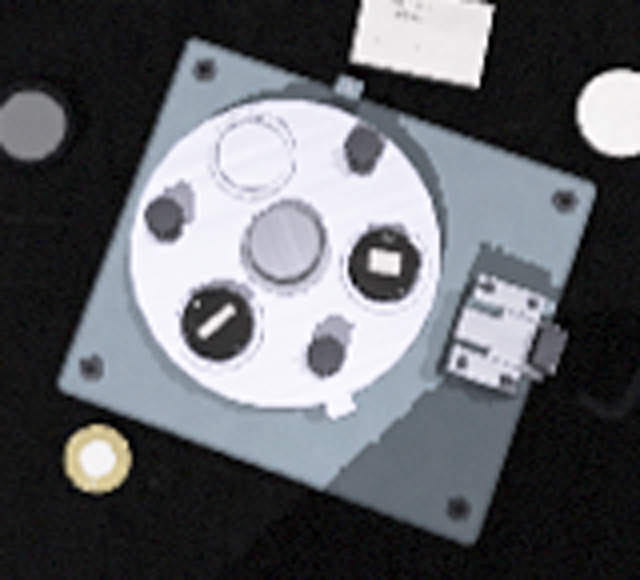

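The crop shows the white holder on the grey stage. Its index tab is at crop (340,405) and post_a at (327,352), the nearest to the robot. post_b is at (363,150) and post_c at (165,218). The index post is at (349,87) and the peg at (547,350). post_a sits at about -159° and the keyway at about -20.5°, so it needs about +138° CCW. I'll straddle post_a with partly closed fingers and carry it round.

```bash
cat >> h.py <<'E'
C=np.array([.5105,-.113])
from scipy.spatial.transform import Rotation as Ro
def Rdown(a): # a = angle of tool y axis in world, tool pointing down
    y=np.array([np.cos(a),np.sin(a),0]);z=np.array([0,0,-1.]);return np.stack([np.cross(y,z),y,z],1)
def plan(p,a,n):
    s=arm.observe();R=np.array(s["ee_rot"]);d=np.array(p)-s["tool_pos"]
    w=Ro.from_matrix(R.T@Rdown(a)).as_rotvec(); Rc=R.copy();out=[]
    for i in range(n):
        out.append(np.round(np.r_[Rc.T@d/n,w/n],4).tolist()); Rc=Rc@Ro.from_rotvec(w/n).as_matrix()
    print("F",np.round(s["contact_force"],2),"t",s["t"],"w",round(float(s["grip_width"]),4),"pos",np.round(s["tool_pos"],4))
    print(n,"rows"); [print(o) for o in out]
def polar(r,th,z): return [C[0]+r*np.cos(th),C[1]+r*np.sin(th),z]
E
python3 - <<'E'
from h import *
plan([.4647,-.1300,.18],np.deg2rad(-159+90),10)
W=np.load("top0.npz")["W"]
m=(W[...,2]>.15);m[:,:120]=0;m[250:]=0
print("tall nearest x",np.nanmin(W[m][:,0]), W[m][np.argsort(W[m][:,0])[:5]])
E
```

```text
F [-0.55  0.88  0.51] t 0.1 w 0.0853 pos [ 0.2315 -0.5257  0.2305]
10 rows
[0.0373, -0.0268, 0.0051, -0.0002, -0.0, 0.0048]
[0.0372, -0.027, 0.0051, -0.0002, -0.0, 0.0048]
[0.037, -0.0272, 0.0051, -0.0002, -0.0, 0.0048]
[0.0369, -0.0273, 0.0051, -0.0002, -0.0, 0.0048]
[0.0368, -0.0275, 0.0051, -0.0002, -0.0, 0.0048]
[0.0366, -0.0277, 0.0051, -0.0002, -0.0, 0.0048]
[0.0365, -0.0279, 0.0051, -0.0002, -0.0, 0.0048]
[0.0364, -0.0281, 0.0051, -0.0002, -0.0, 0.0048]
[0.0362, -0.0282, 0.0051, -0.0002, -0.0, 0.0048]
[0.0361, -0.0284, 0.0051, -0.0002, -0.0, 0.0048]
tall nearest x 0.767286161596088 [[ 0.76728616 -0.4601473   0.15194361]
 [ 0.76810107 -0.38525684  0.15135212]
 [ 0.76820702 -0.45117532  0.15372091]
 [ 0.76825396 -0.45932086  0.15833733]
 [ 0.76828503 -0.42991925  0.15267656]]
```

Call:
drive_tool([
  {"x": 0.037,"y": -0.027,"z": 0.005,"wz": 0.005,"gripper": 0.2},
  {"x": 0.037,"y": -0.027,"z": 0.005,"wz": 0.005,"gripper": 0.2},
  {"x": 0.037,"y": -0.027,"z": 0.005,"wz": 0.005,"gripper": 0.2},
  {"x": 0.037,"y": -0.027,"z": 0.005,"wz": 0.005,"gripper": 0.2},
  {"x": 0.037,"y": -0.027,"z": 0.005,"wz": 0.005,"gripper": 0.2},
])

```text
invalid input
```

Call:
drive_tool([
  {"x": 0.0365,"y": -0.028,"z": 0.005,"wz": 0.005,"gripper": 0.2},
  {"x": 0.0365,"y": -0.028,"z": 0.005,"wz": 0.005,"gripper": 0.2},
  {"x": 0.0365,"y": -0.028,"z": 0.005,"wz": 0.005,"gripper": 0.2},
  {"x": 0.0365,"y": -0.028,"z": 0.005,"wz": 0.005,"gripper": 0.2},
  {"x": 0.0365,"y": -0.028,"z": 0.005,"wz": 0.005,"gripper": 0.2},
])

```text
invalid input
```

Run:
```python
from h import *
plan([.4647,-.1300,.102],np.deg2rad(-69),5)
im,d,c=snap("wrist");cv2.imwrite("pics/w1.png",im[:,:,::-1]);W=pts(d,c)
Z=W[...,2];T=np.array(c["cam_to_world"]);print(np.round(T,3).tolist())
m=((Z>.110)&(Z<.125)).astype(np.uint8);n,l,s,cc=cv2.connectedComponentsWithStats(m)
for i in range(1,n):
    if s[i,4]>60: print(s[i],np.round(cc[i]),np.round(W[l==i].mean(0),4))
```

```text
F [-0.55  0.88  0.51] t 0.1 w 0.0853 pos [ 0.2315 -0.5257  0.2305]
5 rows
[0.0746, -0.0536, 0.0258, -0.0004, -0.0, 0.0096]
[0.0741, -0.0543, 0.0258, -0.0004, -0.0, 0.0096]
[0.0735, -0.055, 0.0258, -0.0004, -0.0, 0.0096]
[0.073, -0.0557, 0.0257, -0.0004, -0.0, 0.0096]
[0.0724, -0.0565, 0.0257, -0.0004, -0.0, 0.0096]
[[0.402, -0.873, -0.277, 0.303], [-0.915, -0.384, -0.12, -0.494], [-0.002, 0.302, -0.953, 0.372], [0.0, 0.0, 0.0, 1.0]]
```

View pics/w1.png

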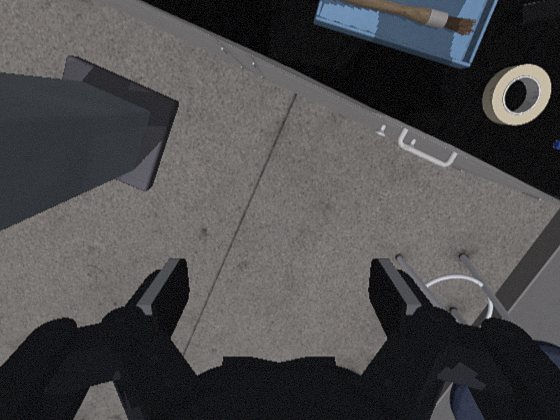

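The calls were refused and the arm has not moved: the wrist view shows only the floor and the open fingers. I'll retry with every key given.

Call:
drive_tool([
  {"x": 0.037,"y": -0.027,"z": 0.005,"wx": 0.0,"wy": 0.0,"wz": 0.005,"gripper": 0.2},
  {"x": 0.037,"y": -0.027,"z": 0.005,"wx": 0.0,"wy": 0.0,"wz": 0.005,"gripper": 0.2},
  {"x": 0.037,"y": -0.027,"z": 0.005,"wx": 0.0,"wy": 0.0,"wz": 0.005,"gripper": 0.2},
  {"x": 0.037,"y": -0.027,"z": 0.005,"wx": 0.0,"wy": 0.0,"wz": 0.005,"gripper": 0.2},
  {"x": 0.037,"y": -0.027,"z": 0.005,"wx": 0.0,"wy": 0.0,"wz": 0.005,"gripper": 0.2},
], squeeze=20)

```text
t: 0.78
tool_pos: [0.349, -0.3279, 0.206]
ee_rot: [[0.925, 0.379, -0.0], [0.379, -0.925, 0.0], [0.0, -0.0, -1.0]]
contact_force: [-0.5, 0.3, 0.0]
grip_width: 0.0344
finger_force: 0.0
```

Call:
drive_tool([
  {"x": 0.0365,"y": -0.028,"z": 0.005,"wz": 0.005,"gripper": 0.2},
  {"x": 0.0365,"y": -0.028,"z": 0.005,"wz": 0.005,"gripper": 0.2},
  {"x": 0.0365,"y": -0.028,"z": 0.005,"wz": 0.005,"gripper": 0.2},
  {"x": 0.0365,"y": -0.028,"z": 0.005,"wz": 0.005,"gripper": 0.2},
  {"x": 0.0365,"y": -0.028,"z": 0.005,"wz": 0.005,"gripper": 0.2},
], squeeze=20)

```text
invalid input
```

```bash
cat >> h.py <<'E'
def comp(W,lo,hi,mn):
    Z=W[...,2];m=((Z>lo)&(Z<hi)).astype(np.uint8);n,l,s,cc=cv2.connectedComponentsWithStats(m)
    for i in range(1,n):
        if s[i,4]>mn: print(s[i,4],np.round(cc[i]),np.round(np.median(W[l==i],0),4),np.round(W[l==i].mean(0),4))
E
python3 - <<'E'
from h import *
im,d,c=snap("wrist");cv2.imwrite("pics/w2.png",im[:,:,::-1]);W=pts(d,c)
np.savez("w2.npz",im=im,W=W)
comp(W,.111,.125,60)
plan([.4647,-.1300,.102],np.deg2rad(-69),5)
E
```

```text
F [ 1.81  3.58 -0.62] t 0.825 w 0.0339 pos [ 0.3504 -0.3224  0.2052]
5 rows
[0.0357, -0.0268, 0.0209, -0.0011, -0.0006, 0.0048]
[0.0356, -0.027, 0.0209, -0.0011, -0.0006, 0.0048]
[0.0355, -0.0272, 0.0208, -0.0011, -0.0006, 0.0048]
[0.0354, -0.0273, 0.0207, -0.0011, -0.0006, 0.0048]
[0.0353, -0.0275, 0.0207, -0.0011, -0.0006, 0.0048]
```

View pics/w2.png

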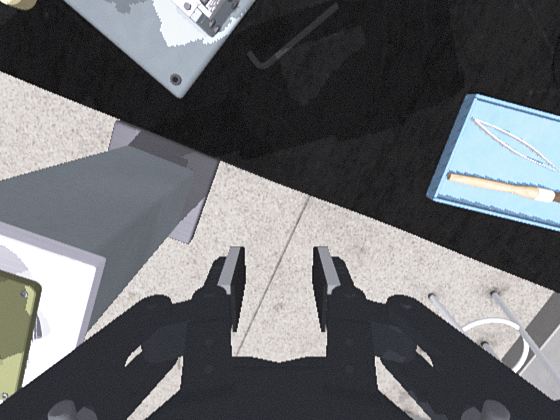

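The arm is still only halfway, so every row needs all seven keys. The wrist view shows the stage corner at (175,80). I'll carry on.

Call:
drive_tool([
  {"x": 0.0357,"y": -0.027,"z": 0.005,"wx": 0.0,"wy": 0.0,"wz": 0.005,"gripper": 0.2},
  {"x": 0.0357,"y": -0.027,"z": 0.005,"wx": 0.0,"wy": 0.0,"wz": 0.005,"gripper": 0.2},
  {"x": 0.0357,"y": -0.027,"z": 0.005,"wx": 0.0,"wy": 0.0,"wz": 0.005,"gripper": 0.2},
  {"x": 0.0357,"y": -0.027,"z": 0.005,"wx": 0.0,"wy": 0.0,"wz": 0.005,"gripper": 0.2},
  {"x": 0.035,"y": -0.027,"z": 0.005,"wx": 0.0,"wy": 0.0,"wz": 0.005,"gripper": 0.2},
], squeeze=20)

```text
t: 1.45
tool_pos: [0.4642, -0.1369, 0.1811]
ee_rot: [[0.934, 0.357, -0.0], [0.357, -0.934, -0.0], [-0.0, 0.0, -1.0]]
contact_force: [0.5, -0.3, 1.1]
grip_width: 0.0343
finger_force: 0.0
```

Run:
```python
from h import *
im,d,c=snap("wrist");cv2.imwrite("pics/w3.png",im[:,:,::-1]);W=pts(d,c)
np.savez("w3.npz",im=im,W=W)
comp(W,.111,.125,60)
plan([.4647,-.1300,.102],np.deg2rad(-69),5)
```

```text
536 [201.  95.] [ 0.5237 -0.0607  0.114 ] [ 0.5237 -0.0607  0.1139]
540 [341.  96.] [ 0.555  -0.1442  0.1139] [ 0.5549 -0.1441  0.1138]
458 [271. 212.] [ 0.4675 -0.1292  0.1191] [ 0.4676 -0.1292  0.1186]
F [2.25 3.42 0.09] t 1.5 w 0.0341 pos [ 0.4663 -0.1326  0.1806]
5 rows
[-0.0002, -0.0006, 0.0157, -0.0007, -0.0006, -0.0002]
[-0.0002, -0.0006, 0.0157, -0.0007, -0.0006, -0.0002]
[-0.0001, -0.0006, 0.0157, -0.0007, -0.0006, -0.0002]
[-0.0001, -0.0006, 0.0157, -0.0007, -0.0006, -0.0002]
[-0.0001, -0.0006, 0.0157, -0.0007, -0.0006, -0.0002]
```

View pics/w3.png

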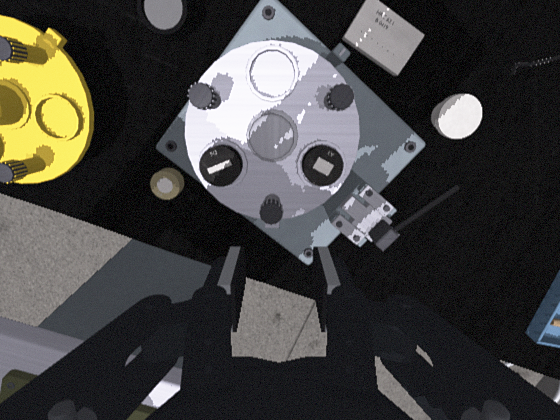

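Wrist view: post_a at (271,212) lies centred ahead of the fingers, with both pucks in their nests at (222,165) and (324,165). I'll descend to straddle it.

Call:
drive_tool([
  {"x": 0.0,"y": 0.0,"z": 0.0155,"wx": 0.0,"wy": 0.0,"wz": 0.0,"gripper": 0.2},
  {"x": 0.0,"y": 0.0,"z": 0.0155,"wx": 0.0,"wy": 0.0,"wz": 0.0,"gripper": 0.2},
  {"x": 0.0,"y": 0.0,"z": 0.0155,"wx": 0.0,"wy": 0.0,"wz": 0.0,"gripper": 0.2},
  {"x": 0.0,"y": 0.0,"z": 0.0155,"wx": 0.0,"wy": 0.0,"wz": 0.0,"gripper": 0.2},
  {"x": 0.0,"y": 0.0,"z": 0.0155,"wx": 0.0,"wy": 0.0,"wz": 0.0,"gripper": 0.2},
], squeeze=20)

```text
t: 2.12
tool_pos: [0.4635, -0.1383, 0.1032]
ee_rot: [[0.934, 0.357, -0.0], [0.357, -0.934, 0.0], [-0.0, -0.0, -1.0]]
contact_force: [-0.1, -0.7, 0.2]
grip_width: 0.0342
finger_force: 0.0
```

Run:
```python
from h import *
im,d,c=snap("wrist");W=pts(d,c)
comp(W,.111,.125,60)
s=arm.observe();R=s["ee_rot"];p=s["tool_pos"];print(p,s["contact_force"])
# finger depth: points near the tool, in tool frame
Q=(W-p)@np.array(R);m=(abs(Q[...,0])<.02)&(abs(Q[...,1])<.05)&(Q[...,2]<.01)&(Q[...,2]>-.06)
for sg in(-1,1):
    q=Q[m&(sg*Q[...,1]>.012)];print(len(q),np.round(np.percentile(q,[2,50,98],axis=0),3).tolist())
th0=np.deg2rad(-159)
# arc rows: 0.1 rad/row ccw
import math
st=.1; R0=.052
print("row body-frame: tangential y",R0*math.sin(st),"radial",R0*(1-math.cos(st)), "tool x dir",R[:,0])
```

```text
1422 [151.  87.] [ 0.5237 -0.0609  0.1139] [ 0.5237 -0.0608  0.1138]
1395 [376.  89.] [ 0.5548 -0.1439  0.114 ] [ 0.5548 -0.1439  0.1138]
1088 [264. 265.] [ 0.4683 -0.129   0.119 ] [ 0.468  -0.129   0.1183]
558 [230. 266.] [ 0.4614 -0.1141  0.1186] [ 0.4622 -0.1146  0.1184]
558 [326. 266.] [ 0.4804 -0.1544  0.1186] [ 0.4777 -0.1555  0.1184]
[ 0.4621667  -0.1377918   0.10149609] [-1.30442276  0.76366473 -0.82361847]
6215 [[-0.008, -0.049, -0.06], [0.009, -0.032, -0.053], [0.015, -0.017, -0.009]]
6026 [[-0.008, 0.017, -0.06], [0.009, 0.032, -0.053], [0.015, 0.048, -0.009]]
row body-frame: tangential y 0.005191337665635063 radial 0.0002597834055426573 tool x dir [ 0.93418824  0.35676939 -0.00281584]
```

The post stands between the fingers, nearer the trailing one. I'll start the arc about the bore axis: 0.1 rad CCW per row, which is wz = -0.1 in the tool frame.

Call:
drive_tool([
  {"x": 0.004,"y": 0.003,"z": 0.0,"wx": 0.0,"wy": 0.0,"wz": 0.0,"gripper": 0.2},
  {"x": 0.0008,"y": 0.005,"z": 0.0,"wx": 0.0,"wy": 0.0,"wz": -0.1,"gripper": 0.2},
  {"x": 0.0008,"y": 0.005,"z": 0.0,"wx": 0.0,"wy": 0.0,"wz": -0.1,"gripper": 0.2},
  {"x": 0.0008,"y": 0.005,"z": 0.0,"wx": 0.0,"wy": 0.0,"wz": -0.1,"gripper": 0.2},
  {"x": 0.0008,"y": 0.005,"z": 0.0,"wx": 0.0,"wy": 0.0,"wz": -0.1,"gripper": 0.2},
], squeeze=20)

```text
t: 2.8
tool_pos: [0.482, -0.1556, 0.1047]
ee_rot: [[0.719, 0.695, 0.002], [0.695, -0.719, -0.0], [0.001, 0.001, -1.0]]
contact_force: [-0.3, -0.5, -0.9]
grip_width: 0.0343
finger_force: 0.2
```

```bash
cat >> h.py <<'E'
def chk():
    im,d,c=snap("wrist");W=pts(d,c);comp(W,.109,.125,300)
    s=arm.observe();R=np.array(s["ee_rot"]);p=np.array(s["tool_pos"])
    cc=R.T@np.r_[C-p[:2],0];print("t",s["t"],"F",np.round(s["contact_force"],1),"p",np.round(p,4),"yaw",np.degrees(np.arctan2(R[1,1],R[0,1])),"C in tool",np.round(cc,4))
    print("shift/.1rad",np.round(cc-Ro.from_rotvec([0,0,-.1]).apply(cc),4))
    return im,W
E
python3 -c "
from h import *
im,W=chk()"
```

```text
1508 [147.  97.] [ 0.5031 -0.0618  0.1154] [ 0.5031 -0.0618  0.1151]
1336 [366.  98.] [ 0.5642 -0.1255  0.1131] [ 0.5641 -0.1255  0.113 ]
1644 [250. 267.] [ 0.4769 -0.1435  0.1186] [ 0.4766 -0.1422  0.1177]
577 [325. 264.] [ 0.5042 -0.1646  0.118 ] [ 0.5018 -0.1658  0.1178]
t 2.85 F [ 0.4 -0.2  0.3] p [ 0.4828 -0.1562  0.1048] yaw -45.829339231472474 C in tool [ 0.05   -0.0117  0.    ]
shift/.1rad [0.0014 0.0049 0.    ]
```

Call:
drive_tool([
  {"x": 0.0014,"y": 0.005,"z": 0.001,"wx": 0.0,"wy": 0.0,"wz": -0.1,"gripper": 0.2},
  {"x": 0.0014,"y": 0.005,"z": 0.001,"wx": 0.0,"wy": 0.0,"wz": -0.1,"gripper": 0.2},
  {"x": 0.0014,"y": 0.005,"z": 0.0,"wx": 0.0,"wy": 0.0,"wz": -0.1,"gripper": 0.2},
  {"x": 0.0014,"y": 0.005,"z": 0.0,"wx": 0.0,"wy": 0.0,"wz": -0.1,"gripper": 0.2},
  {"x": 0.0014,"y": 0.005,"z": 0.0,"wx": 0.0,"wy": 0.0,"wz": -0.1,"gripper": 0.2},
], squeeze=20)

```text
t: 3.48
tool_pos: [0.5058, -0.1639, 0.1025]
ee_rot: [[0.3, 0.954, 0.001], [0.954, -0.3, -0.0], [-0.0, 0.001, -1.0]]
contact_force: [-0.4, 0.5, 0.4]
grip_width: 0.0342
finger_force: 0.2
```

Call:
drive_tool([
  {"x": 0.0014,"y": 0.005,"z": 0.0,"wx": 0.0,"wy": 0.0,"wz": -0.1,"gripper": 0.2},
  {"x": 0.0014,"y": 0.005,"z": 0.0,"wx": 0.0,"wy": 0.0,"wz": -0.1,"gripper": 0.2},
  {"x": 0.0014,"y": 0.005,"z": 0.0,"wx": 0.0,"wy": 0.0,"wz": -0.1,"gripper": 0.2},
  {"x": 0.0014,"y": 0.005,"z": 0.0,"wx": 0.0,"wy": 0.0,"wz": -0.1,"gripper": 0.2},
  {"x": 0.0014,"y": 0.005,"z": 0.0,"wx": 0.0,"wy": 0.0,"wz": -0.1,"gripper": 0.2},
], squeeze=20)

```text
t: 4.1
tool_pos: [0.5313, -0.1595, 0.1025]
ee_rot: [[-0.195, 0.981, 0.001], [0.981, 0.195, -0.0], [-0.001, 0.001, -1.0]]
contact_force: [-0.0, -0.2, 0.4]
grip_width: 0.0342
finger_force: 0.1
```

```bash
python3 -c "
from h import *
im,W=chk()"
```

```text
1420 [358.  92.] [ 0.5468 -0.0726  0.1137] [ 0.5469 -0.0726  0.1135]
1510 [137. 103.] [ 0.4614 -0.0937  0.1145] [ 0.4612 -0.0937  0.1141]
636 [326. 265.] [ 0.5501 -0.1462  0.1178] [ 0.5516 -0.148   0.1175]
1729 [249. 269.] [ 0.5186 -0.1564  0.1188] [ 0.5176 -0.1565  0.1178]
t 4.15 F [ 0.7 -0.  -0.2] p [ 0.5322 -0.1594  0.1026] yaw 11.391929793694302 C in tool [ 0.0498 -0.0121 -0.0001]
shift/.1rad [0.0015 0.0049 0.    ]
```

Call:
drive_tool([
  {"x": 0.0015,"y": 0.005,"z": 0.0,"wx": 0.0,"wy": 0.0,"wz": -0.1,"gripper": 0.2},
  {"x": 0.0015,"y": 0.005,"z": 0.0,"wx": 0.0,"wy": 0.0,"wz": -0.1,"gripper": 0.2},
  {"x": 0.0015,"y": 0.005,"z": 0.0,"wx": 0.0,"wy": 0.0,"wz": -0.1,"gripper": 0.2},
  {"x": 0.0015,"y": 0.005,"z": 0.0,"wx": 0.0,"wy": 0.0,"wz": -0.1,"gripper": 0.2},
  {"x": 0.0015,"y": 0.005,"z": 0.0,"wx": 0.0,"wy": 0.0,"wz": -0.1,"gripper": 0.2},
], squeeze=20)

```text
t: 4.78
tool_pos: [0.5511, -0.1433, 0.1024]
ee_rot: [[-0.64, 0.768, 0.001], [0.768, 0.64, -0.001], [-0.001, 0.0, -1.0]]
contact_force: [-0.4, -1.4, -0.5]
grip_width: 0.0343
finger_force: 0.3
```

Call:
drive_tool([
  {"x": 0.0015,"y": 0.005,"z": 0.0,"wx": 0.0,"wy": 0.0,"wz": -0.1,"gripper": 0.2},
  {"x": 0.0015,"y": 0.005,"z": 0.0,"wx": 0.0,"wy": 0.0,"wz": -0.1,"gripper": 0.2},
  {"x": 0.0015,"y": 0.005,"z": 0.0,"wx": 0.0,"wy": 0.0,"wz": -0.1,"gripper": 0.2},
], squeeze=20)

```text
t: 5.15
tool_pos: [0.5584, -0.1293, 0.1024]
ee_rot: [[-0.839, 0.545, 0.001], [0.545, 0.839, -0.0], [-0.001, 0.0, -1.0]]
contact_force: [0.5, -0.5, -1.2]
grip_width: 0.034
finger_force: 0.2
```

Run:
```python
from h import *
im,W=chk()
# refine stage yaw from scene top image: index post
im,d,c=snap("top");W=pts(d,c);np.savez("top1.npz",im=im,W=W)
```

```text
1364 [358.  93.] [ 0.5078 -0.0576  0.1126] [ 0.5079 -0.0576  0.1125]
1541 [136. 104.] [ 0.4633 -0.1337  0.1152] [ 0.4633 -0.1338  0.1148]
1742 [249. 269.] [ 0.548  -0.1373  0.1184] [ 0.5474 -0.1372  0.1175]
632 [326. 266.] [ 0.5655 -0.1053  0.1177] [ 0.565  -0.1068  0.1174]
t 5.2 F [0.2 0.8 0.3] p [ 0.5586 -0.1287  0.1024] yaw 57.166392036246265 C in tool [ 0.0489 -0.0129 -0.0001]
shift/.1rad [0.0015 0.0048 0.    ]
```

Call:
drive_tool([
  {"x": 0.0004,"y": 0.0015,"z": 0.0,"wx": 0.0,"wy": 0.0,"wz": -0.03,"gripper": 0.2},
  {"x": 0.0004,"y": 0.0015,"z": 0.0,"wx": 0.0,"wy": 0.0,"wz": -0.03,"gripper": 0.2},
  {"x": 0.0004,"y": 0.0015,"z": 0.0,"wx": 0.0,"wy": 0.0,"wz": -0.03,"gripper": 0.2},
  {"x": 0.0004,"y": 0.0015,"z": 0.0,"wx": 0.0,"wy": 0.0,"wz": -0.03,"gripper": 0.2},
  {"x": 0.0,"y": 0.0,"z": 0.0,"wx": 0.0,"wy": 0.0,"wz": 0.0,"gripper": 0.2},
], squeeze=20)

```text
t: 5.88
tool_pos: [0.5596, -0.1229, 0.1018]
ee_rot: [[-0.898, 0.441, -0.0], [0.441, 0.898, 0.0], [0.0, 0.0, -1.0]]
contact_force: [0.3, -0.3, -0.4]
grip_width: 0.0342
finger_force: 0.0
```

```bash
python3 -c "
from h import *
im,W=chk()"
```

```text
1363 [344.  99.] [ 0.5006 -0.0642  0.1133] [ 0.5007 -0.0642  0.1131]
1174 [129. 127.] [ 0.4715 -0.1481  0.1108] [ 0.4716 -0.1481  0.1108]
1404 [247. 272.] [ 0.5546 -0.1347  0.1116] [ 0.5523 -0.1348  0.114 ]
636 [327. 266.] [ 0.5644 -0.0987  0.1177] [ 0.5635 -0.0997  0.1176]
t 5.925 F [-0.3 -0.4  0.5] p [ 0.5596 -0.123   0.1018] yaw 63.823532635689624 C in tool [ 0.0485 -0.0127  0.    ]
shift/.1rad [0.0015 0.0048 0.    ]
```

The post tops fell from about 116 to about 112 mm and the holder angle is about -19°, so the key has dropped in. I'll lift off, shut the fingers and look.

Call:
drive_tool([
  {"x": 0.0,"y": -0.004,"z": 0.0,"wx": 0.0,"wy": 0.0,"wz": 0.0,"gripper": 0.2},
  {"x": 0.0,"y": 0.0,"z": -0.02,"wx": 0.0,"wy": 0.0,"wz": 0.0,"gripper": 0.2},
  {"x": 0.0,"y": 0.0,"z": -0.03,"wx": 0.0,"wy": 0.0,"wz": 0.0,"gripper": 0.2},
  {"x": 0.0,"y": 0.0,"z": -0.03,"wx": 0.0,"wy": 0.0,"wz": 0.0,"gripper": 1.0},
  {"x": 0.0,"y": 0.0,"z": 0.0,"wx": 0.0,"wy": 0.0,"wz": 0.0,"gripper": 1.0},
], squeeze=20)

```text
t: 6.55
tool_pos: [0.5597, -0.1276, 0.1844]
ee_rot: [[-0.897, 0.441, 0.006], [0.441, 0.897, -0.002], [-0.006, 0.001, -1.0]]
contact_force: [0.1, 0.0, -0.5]
grip_width: 0.0
finger_force: 0.0
```

Run:
```python
from h import *
im,W=chk();cv2.imwrite("pics/w4.png",im[:,:,::-1])
print("boss");comp(W,.095,.107,600)
plan([.5106,-.1142,.12],np.deg2rad(63.8),5)
```

```text
522 [324.  96.] [ 0.4998 -0.0643  0.1135] [ 0.5    -0.0644  0.1134]
467 [190. 115.] [ 0.4717 -0.1488  0.1109] [ 0.4717 -0.1489  0.1109]
341 [273. 215.] [ 0.5591 -0.1309  0.1113] [ 0.5592 -0.131   0.1112]
1137 [530. 360.] [0.7694 0.0056 0.1177] [0.7694 0.0055 0.1179]
t 6.6 F [ 0.5 -0.2 -0.1] p [ 0.5584 -0.1271  0.1827] yaw 63.81212977396322 C in tool [ 0.0492 -0.0085 -0.0001]
shift/.1rad [0.0011 0.0049 0.    ]
boss
1501 [263. 141.] [ 0.5098 -0.1141  0.1   ] [ 0.5099 -0.1142  0.0999]
F [ 0.47 -0.22 -0.15] t 6.6 w 0.0002 pos [ 0.5584 -0.1271  0.1827]
5 rows
[0.0098, -0.0019, 0.0125, 0.0001, 0.0005, 0.0]
[0.0097, -0.0019, 0.0125, 0.0001, 0.0005, 0.0]
[0.0097, -0.0019, 0.0125, 0.0001, 0.0005, 0.0]
[0.0097, -0.0019, 0.0125, 0.0001, 0.0005, 0.0]
[0.0097, -0.0019, 0.0125, 0.0001, 0.0005, 0.0]
```

View pics/w4.png

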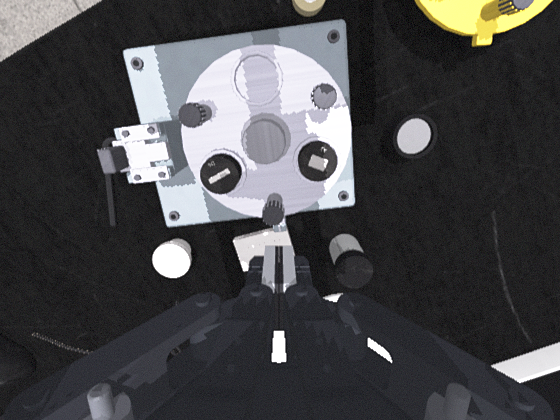

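The wrist view shows both pucks still in their nests, at (221,172) and (318,160). post_a at (273,210) is lined up with the index post, and the boss is at (263,141). Moving over the boss.

Call:
drive_tool([
  {"x": 0.0098,"y": -0.002,"z": 0.009,"wx": 0.0,"wy": 0.0,"wz": 0.0,"gripper": 1.0},
  {"x": 0.0098,"y": -0.002,"z": 0.0125,"wx": 0.0,"wy": 0.0,"wz": 0.0,"gripper": 1.0},
  {"x": 0.0098,"y": -0.002,"z": 0.0125,"wx": 0.0,"wy": 0.0,"wz": 0.0,"gripper": 1.0},
  {"x": 0.0098,"y": -0.002,"z": 0.0125,"wx": 0.0,"wy": 0.0,"wz": 0.0,"gripper": 1.0},
  {"x": 0.0098,"y": -0.002,"z": 0.0125,"wx": 0.0,"wy": 0.0,"wz": 0.0,"gripper": 1.0},
], squeeze=20)

```text
t: 7.22
tool_pos: [0.5077, -0.1135, 0.1211]
ee_rot: [[-0.897, 0.441, -0.002], [0.441, 0.897, 0.001], [0.002, -0.0, -1.0]]
contact_force: [-0.1, 0.8, -0.7]
grip_width: -0.0
finger_force: 0.0
```

Call:
drive_tool([
  {"x": 0.0,"y": 0.0,"z": 0.0,"wx": 0.0,"wy": 0.0,"wz": 0.0,"gripper": 1.0},
  {"x": 0.0,"y": 0.0,"z": 0.0,"wx": 0.0,"wy": 0.0,"wz": 0.0,"gripper": 1.0},
], squeeze=20)

```text
t: 7.48
tool_pos: [0.5096, -0.1141, 0.1227]
ee_rot: [[-0.897, 0.441, 0.0], [0.441, 0.897, -0.0], [-0.0, 0.0, -1.0]]
contact_force: [-0.2, 0.3, 0.0]
grip_width: -0.0001
finger_force: 0.0
```

Call:
drive_tool([
  {"x": 0.0,"y": 0.0,"z": 0.009,"wx": 0.0,"wy": 0.0,"wz": 0.0,"gripper": 1.0},
  {"x": 0.0,"y": 0.0,"z": 0.008,"wx": 0.0,"wy": 0.0,"wz": 0.0,"gripper": 1.0},
  {"x": 0.0,"y": 0.0,"z": 0.002,"wx": 0.0,"wy": 0.0,"wz": 0.0,"gripper": 1.0},
  {"x": 0.0,"y": 0.0,"z": 0.001,"wx": 0.0,"wy": 0.0,"wz": 0.0,"gripper": 1.0},
  {"x": 0.0,"y": 0.0,"z": 0.0,"wx": 0.0,"wy": 0.0,"wz": 0.0,"gripper": 1.0},
], squeeze=20)

```text
t: 8.1
tool_pos: [0.5096, -0.1141, 0.1028]
ee_rot: [[-0.897, 0.441, 0.0], [0.441, 0.897, -0.0], [-0.0, 0.0, -1.0]]
contact_force: [-0.3, 0.8, -0.6]
grip_width: -0.0003
finger_force: 0.0
```

Call:
drive_tool([
  {"x": 0.0,"y": 0.0,"z": 0.001,"wx": 0.0,"wy": 0.0,"wz": 0.0,"gripper": 1.0},
  {"x": 0.0,"y": 0.0,"z": 0.001,"wx": 0.0,"wy": 0.0,"wz": 0.0,"gripper": 1.0},
  {"x": 0.0,"y": 0.0,"z": 0.0,"wx": 0.0,"wy": 0.0,"wz": 0.0,"gripper": 1.0},
], squeeze=20)

```text
t: 8.48
tool_pos: [0.5096, -0.114, 0.101]
ee_rot: [[-0.897, 0.441, 0.0], [0.441, 0.897, 0.0], [-0.0, 0.0, -1.0]]
contact_force: [-0.2, 1.4, 1.2]
grip_width: -0.0001
finger_force: 0.5
```

Contact has just begun at about 0.101. Pressing on in 1 mm steps.

Call:
drive_tool([
  {"x": 0.0,"y": 0.0,"z": 0.001,"wx": 0.0,"wy": 0.0,"wz": 0.0,"gripper": 1.0},
  {"x": 0.0,"y": 0.0,"z": 0.001,"wx": 0.0,"wy": 0.0,"wz": 0.0,"gripper": 1.0},
  {"x": 0.0,"y": 0.0,"z": 0.0,"wx": 0.0,"wy": 0.0,"wz": 0.0,"gripper": 1.0},
], squeeze=20)

```text
t: 8.85
tool_pos: [0.51, -0.1141, 0.0994]
ee_rot: [[-0.897, 0.441, 0.001], [0.441, 0.897, -0.0], [-0.001, 0.0, -1.0]]
contact_force: [-0.1, 0.8, 4.5]
grip_width: 0.0
finger_force: 2.2
```

Call:
drive_tool([
  {"x": 0.0,"y": 0.0,"z": 0.001,"wx": 0.0,"wy": 0.0,"wz": 0.0,"gripper": 1.0},
  {"x": 0.0,"y": 0.0,"z": 0.001,"wx": 0.0,"wy": 0.0,"wz": 0.0,"gripper": 1.0},
  {"x": 0.0,"y": 0.0,"z": 0.0,"wx": 0.0,"wy": 0.0,"wz": 0.0,"gripper": 1.0},
], squeeze=20)

```text
t: 9.22
tool_pos: [0.509, -0.114, 0.0964]
ee_rot: [[-0.898, 0.441, -0.001], [0.441, 0.898, 0.0], [0.001, -0.0, -1.0]]
contact_force: [0.2, -0.5, -0.4]
grip_width: 0.0002
finger_force: 0.0
```

It snapped and the force fell to zero. I'll follow down to confirm it is seated.

Call:
drive_tool([
  {"x": 0.0,"y": 0.0,"z": 0.001,"wx": 0.0,"wy": 0.0,"wz": 0.0,"gripper": 1.0},
  {"x": 0.0,"y": 0.0,"z": 0.001,"wx": 0.0,"wy": 0.0,"wz": 0.0,"gripper": 1.0},
  {"x": 0.0,"y": 0.0,"z": 0.001,"wx": 0.0,"wy": 0.0,"wz": 0.0,"gripper": 1.0},
  {"x": 0.0,"y": 0.0,"z": 0.0,"wx": 0.0,"wy": 0.0,"wz": 0.0,"gripper": 1.0},
], squeeze=20)

```text
t: 9.72
tool_pos: [0.5094, -0.1141, 0.0941]
ee_rot: [[-0.897, 0.441, 0.0], [0.441, 0.897, -0.0], [-0.0, -0.0, -1.0]]
contact_force: [-0.9, 1.1, 3.1]
grip_width: -0.0001
finger_force: 1.7
```

Call:
drive_tool([
  {"x": 0.0,"y": 0.0,"z": 0.001,"wx": 0.0,"wy": 0.0,"wz": 0.0,"gripper": 1.0},
  {"x": 0.0,"y": 0.0,"z": 0.001,"wx": 0.0,"wy": 0.0,"wz": 0.0,"gripper": 1.0},
  {"x": 0.0,"y": 0.0,"z": 0.0,"wx": 0.0,"wy": 0.0,"wz": 0.0,"gripper": 1.0},
], squeeze=20)

```text
t: 10.1
tool_pos: [0.5095, -0.1141, 0.094]
ee_rot: [[-0.898, 0.441, 0.001], [0.441, 0.898, -0.0], [-0.001, 0.0, -1.0]]
contact_force: [-5.1, 1.9, 18.7]
grip_width: -0.0002
finger_force: 9.3
```

Seated at 0.094 with a hard stop. I'll lift off, look at the peg, and plan the approach.

Call:
drive_tool([
  {"x": 0.0,"y": 0.0,"z": -0.01,"wx": 0.0,"wy": 0.0,"wz": 0.0,"gripper": 1.0},
  {"x": 0.0,"y": 0.0,"z": -0.03,"wx": 0.0,"wy": 0.0,"wz": 0.0,"gripper": 1.0},
  {"x": 0.0,"y": 0.0,"z": -0.03,"wx": 0.0,"wy": 0.0,"wz": -0.05,"gripper": 1.0},
  {"x": 0.0,"y": 0.0,"z": 0.0,"wx": 0.0,"wy": 0.0,"wz": -0.05,"gripper": 1.0},
  {"x": 0.0,"y": 0.0,"z": 0.0,"wx": 0.0,"wy": 0.0,"wz": 0.0,"gripper": 1.0},
], squeeze=20)

```text
t: 10.72
tool_pos: [0.5096, -0.1141, 0.1621]
ee_rot: [[-0.937, 0.35, 0.001], [0.35, 0.937, -0.0], [-0.001, 0.0, -1.0]]
contact_force: [-0.2, -0.2, -1.2]
grip_width: 0.0001
finger_force: 0.0
```

Run:
```python
from h import *
im,d,c=snap("top");W=pts(d,c);np.savez("top2.npz",im=im,W=W)
im,W=chk();print("posts");comp(W,.1,.109,80);print("boss/peg");comp(W,.087,.107,80)
u=np.deg2rad(69.4);b=np.array([.5097,-.1141])-.147*np.array([np.cos(u),np.sin(u)])
plan([*b,.15],u,5)
```

```text
t 10.825 F [ 0.7  0.2 -0.9] p [ 0.5091 -0.114   0.1614] yaw 69.50734252142902 C in tool [-0.001   0.0014 -0.    ]
shift/.1rad [-0.0001 -0.0001  0.    ]
posts
489 [345. 183.] [ 0.4993 -0.0625  0.105 ] [ 0.4994 -0.0625  0.1047]
493 [210. 186.] [ 0.4701 -0.1465  0.1049] [ 0.4702 -0.1465  0.1047]
292 [112. 223.] [ 0.4712 -0.2227  0.1011] [ 0.4714 -0.2228  0.1011]
boss/peg
182 [551. 104.] [0.5007 0.0827 0.0875] [0.5011 0.0825 0.0876]
579 [344. 181.] [ 0.4983 -0.0629  0.1048] [ 0.4986 -0.0628  0.1034]
583 [212. 185.] [ 0.4698 -0.1455  0.1047] [ 0.4698 -0.1458  0.1032]
1439 [279. 214.] [ 0.5086 -0.1126  0.0931] [ 0.5087 -0.1127  0.0929]
612 [116. 220.] [ 0.4707 -0.2206  0.0998] [ 0.4708 -0.2211  0.0975]
F [ 0.66  0.2  -0.9 ] t 10.825 w -0.0006 pos [ 0.5091 -0.114   0.1614]
5 rows
[-0.0001, -0.0294, 0.0023, -0.0, -0.0002, 0.0004]
[-0.0001, -0.0294, 0.0023, -0.0, -0.0002, 0.0004]
[-0.0001, -0.0294, 0.0023, -0.0, -0.0002, 0.0004]
[-0.0001, -0.0294, 0.0023, -0.0, -0.0002, 0.0004]
[-0.0001, -0.0294, 0.0023, -0.0, -0.0002, 0.0004]
```

The posts are level at 0.105, so the holder is home. The peg is at (0.471,-0.223). Moving outside it.

Call:
drive_tool([
  {"x": -0.0005,"y": -0.03,"z": 0.0,"wx": 0.0,"wy": 0.0,"wz": 0.0,"gripper": 1.0},
  {"x": -0.0005,"y": -0.03,"z": 0.0,"wx": 0.0,"wy": 0.0,"wz": 0.0,"gripper": 1.0},
  {"x": -0.0005,"y": -0.03,"z": 0.0,"wx": 0.0,"wy": 0.0,"wz": 0.0,"gripper": 1.0},
  {"x": -0.0005,"y": -0.03,"z": 0.0,"wx": 0.0,"wy": 0.0,"wz": 0.0,"gripper": 1.0},
  {"x": 0.0,"y": -0.03,"z": 0.0,"wx": 0.0,"wy": 0.0,"wz": 0.0,"gripper": 1.0},
], squeeze=20)

```text
t: 11.45
tool_pos: [0.4583, -0.256, 0.1611]
ee_rot: [[-0.937, 0.35, -0.001], [0.35, 0.937, 0.001], [0.001, 0.0, -1.0]]
contact_force: [-0.2, 0.1, -0.0]
grip_width: -0.0001
finger_force: 0.0
```

Call:
drive_tool([
  {"x": 0.0,"y": 0.0,"z": 0.02,"wx": 0.0,"wy": 0.0,"wz": 0.0,"gripper": 1.0},
  {"x": 0.0,"y": 0.0,"z": 0.02,"wx": 0.0,"wy": 0.0,"wz": 0.0,"gripper": 1.0},
  {"x": 0.0,"y": 0.0,"z": 0.02,"wx": 0.0,"wy": 0.0,"wz": 0.0,"gripper": 1.0},
  {"x": 0.0,"y": 0.0,"z": 0.013,"wx": 0.0,"wy": 0.0,"wz": 0.0,"gripper": 1.0},
  {"x": 0.0,"y": 0.0,"z": 0.0,"wx": 0.0,"wy": 0.0,"wz": 0.0,"gripper": 1.0},
], squeeze=20)

```text
t: 12.08
tool_pos: [0.4581, -0.2547, 0.0876]
ee_rot: [[-0.937, 0.35, -0.003], [0.35, 0.937, 0.002], [0.003, 0.001, -1.0]]
contact_force: [0.2, 0.5, 0.7]
grip_width: -0.0002
finger_force: 0.0
```

Call:
drive_tool([
  {"x": 0.0,"y": 0.005,"z": 0.0,"wx": 0.0,"wy": 0.0,"wz": 0.0,"gripper": 1.0},
  {"x": 0.0,"y": 0.004,"z": 0.0,"wx": 0.0,"wy": 0.0,"wz": 0.0,"gripper": 1.0},
  {"x": 0.0,"y": 0.004,"z": 0.0,"wx": 0.0,"wy": 0.0,"wz": 0.0,"gripper": 1.0},
  {"x": 0.0,"y": 0.004,"z": 0.0,"wx": 0.0,"wy": 0.0,"wz": 0.0,"gripper": 1.0},
  {"x": 0.0,"y": 0.003,"z": 0.0,"wx": 0.0,"wy": 0.0,"wz": 0.0,"gripper": 1.0},
], squeeze=20)

```text
t: 12.7
tool_pos: [0.4661, -0.2368, 0.0892]
ee_rot: [[-0.937, 0.349, 0.0], [0.349, 0.937, -0.001], [-0.001, -0.001, -1.0]]
contact_force: [-1.6, -1.4, 1.4]
grip_width: -0.0004
finger_force: 1.2
```

Call:
drive_tool([
  {"x": 0.0,"y": 0.003,"z": 0.0,"wx": 0.0,"wy": 0.0,"wz": 0.0,"gripper": 1.0},
  {"x": 0.0,"y": 0.003,"z": 0.0,"wx": 0.0,"wy": 0.0,"wz": 0.0,"gripper": 1.0},
  {"x": 0.0,"y": 0.003,"z": 0.0,"wx": 0.0,"wy": 0.0,"wz": 0.0,"gripper": 1.0},
], squeeze=20)

```text
t: 13.08
tool_pos: [0.4692, -0.2281, 0.0889]
ee_rot: [[-0.937, 0.349, 0.0], [0.349, 0.937, -0.0], [-0.0, -0.0, -1.0]]
contact_force: [-1.2, -2.4, 1.5]
grip_width: 0.0002
finger_force: 1.2
```

Run:
```python
from h import *
im,W=chk();comp(W,.092,.107,80)
```

```text
1032 [279. 274.] [ 0.4595 -0.2236  0.1161] [ 0.4605 -0.224   0.1164]
t 13.125 F [-0.8 -2.   1. ] p [ 0.4693 -0.2277  0.0888] yaw 69.55367534710273 C in tool [0.0015 0.1219 0.    ]
shift/.1rad [-0.0122  0.0008  0.    ]
1557 [445. 220.] [ 0.468  -0.1491  0.1045] [ 0.4686 -0.1489  0.1025]
2645 [522. 262.] [ 0.5089 -0.1137  0.0932] [ 0.5091 -0.1139  0.0932]
1481 [298. 263.] [ 0.4669 -0.2135  0.1009] [ 0.467  -0.2167  0.1002]
1386 [510. 356.] [ 0.5548 -0.132   0.103 ] [ 0.5557 -0.1318  0.1013]
```

Pushing the slide with about 2.5 N. Continuing to the stop.

Call:
drive_tool([
  {"x": 0.0,"y": 0.003,"z": 0.0,"wx": 0.0,"wy": 0.0,"wz": 0.0,"gripper": 1.0},
  {"x": 0.0,"y": 0.003,"z": 0.0,"wx": 0.0,"wy": 0.0,"wz": 0.0,"gripper": 1.0},
  {"x": 0.0,"y": 0.003,"z": 0.0,"wx": 0.0,"wy": 0.0,"wz": 0.0,"gripper": 1.0},
], squeeze=20)

```text
t: 13.5
tool_pos: [0.4722, -0.2195, 0.0888]
ee_rot: [[-0.937, 0.349, -0.0], [0.349, 0.937, 0.0], [0.0, 0.0, -1.0]]
contact_force: [-1.3, -2.5, 2.1]
grip_width: 0.0002
finger_force: 1.9
```

Call:
drive_tool([
  {"x": 0.0,"y": 0.002,"z": 0.0,"wx": 0.0,"wy": 0.0,"wz": 0.0,"gripper": 1.0},
  {"x": 0.0,"y": 0.0015,"z": 0.0,"wx": 0.0,"wy": 0.0,"wz": 0.0,"gripper": 1.0},
  {"x": 0.0,"y": 0.0015,"z": 0.0,"wx": 0.0,"wy": 0.0,"wz": 0.0,"gripper": 1.0},
], squeeze=20)

```text
t: 13.88
tool_pos: [0.4726, -0.2189, 0.089]
ee_rot: [[-0.938, 0.346, -0.003], [0.346, 0.938, -0.007], [0.0, -0.008, -1.0]]
contact_force: [-8.3, -17.6, 1.6]
grip_width: -0.0003
finger_force: 9.7
```

Hard stop. Backing off, lifting, then a final check.

Call:
drive_tool([
  {"x": 0.0,"y": -0.01,"z": 0.0,"wx": 0.0,"wy": 0.0,"wz": 0.0,"gripper": 1.0},
  {"x": 0.0,"y": -0.02,"z": 0.0,"wx": 0.0,"wy": 0.0,"wz": 0.0,"gripper": 1.0},
  {"x": 0.0,"y": 0.0,"z": -0.03,"wx": 0.0,"wy": 0.0,"wz": 0.0,"gripper": 1.0},
  {"x": 0.0,"y": -0.02,"z": -0.04,"wx": 0.0,"wy": 0.0,"wz": 0.0,"gripper": 1.0},
  {"x": 0.0,"y": -0.02,"z": -0.02,"wx": 0.0,"wy": 0.0,"wz": 0.0,"gripper": 1.0},
], squeeze=20)

```text
t: 14.5
tool_pos: [0.4504, -0.2806, 0.1806]
ee_rot: [[-0.937, 0.349, 0.003], [0.349, 0.937, 0.0], [-0.002, 0.001, -1.0]]
contact_force: [-0.1, -1.2, -0.3]
grip_width: -0.0001
finger_force: 0.0
```

Run:
```python
from h import *
im,W=chk();print("--");comp(W,.0985,.11,80);print("boss");comp(W,.087,.098,300)
cv2.imwrite("pics/w5.png",im[:,:,::-1])
im,d,c=snap("top");W2=pts(d,c)
a=np.load("top0.npz")["W"];p=np.nan_to_num(np.abs(a[...,2]-W2[...,2]))
```

```text
t 14.55 F [-0.1 -1.8  1. ] p [ 0.4508 -0.2838  0.1827] yaw 69.53713775909281 C in tool [ 0.0038  0.1809 -0.0005]
shift/.1rad [-0.018   0.0013  0.    ]
--
489 [459. 175.] [ 0.4694 -0.1489  0.1048] [ 0.4696 -0.1487  0.1042]
298 [388. 209.] [ 0.4784 -0.2022  0.101 ] [ 0.4785 -0.2021  0.1009]
408 [501. 269.] [ 0.5567 -0.1319  0.1048] [ 0.5572 -0.1317  0.104 ]
boss
1378 [504. 202.] [ 0.5079 -0.1152  0.093 ] [ 0.5082 -0.115   0.0926]
```

View pics/w5.png

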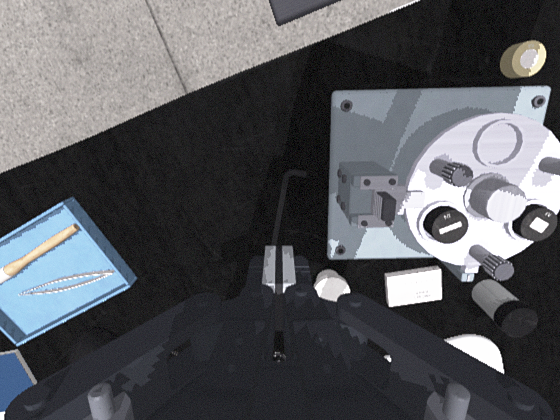

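The final view shows the slide's nose over the rim at (410,198), with the peg 22 mm further in against its stop. Both pucks are in their nests, at (447,225) and (535,222), the posts and boss are level at seated height, and nothing else has moved.

```bash
python3 -c "
from h import *
print(arm.hand_in())"
```

```text
the job is handed in; nothing more can be done
None
```

The job is handed in at about 14.6 s: the holder is keyed and pressed fully home, the locking slide is pushed in to its stop over the rim, both specimens are still in their nests, and no bystander was touched.

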